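# Ease open the drying cage whose bolt sags behind a bent keeper

## Task

The gate of the toy-drying cage is shut by a barrel bolt that hangs down at its nose, so that the button on the nose has dropped behind the bent-up lip of the keeper. Take the bolt by its red knob, lift it and draw it back over the lip without forcing it against the keeper, then by the same knob ease the sprung gate open about a hand's width (10 cm at its free edge). Finish there, still gripping the knob and holding the gate steady and ajar with the bolt drawn back; do not disturb the freshly painted car, the stacking cone and the paint jar that stand in front of the cage.

Things in the scene. Friction and masses are not known exactly. Their poses are not given: they have to be found in the camera images.
- cage: drying cage, fixed: beech posts, wire sides, no roof; 240 mm deep (its x), 390 wide (its y), 250 high. Origin: centre of its underside. Gate, bolt and keeper are on its front, the face 120 mm from the origin towards its own -x; there the bolt rod points along its +y to the keeper. The gate's upright hinge line is at x -120, y -150 mm in its axes
- gate_edge (a point): point on the outer face at the free edge of the gate, 297 mm from the hinge line and 222 mm above the table; it moves with the gate. The gate leaf is 20 mm thick, its lower edge 22 mm and its top 250 mm above the table
- gate (a joint): opening angle of the gate in rad; 0 shut; it grows as the free edge swings outwards (away from the cage, towards the cage's -x), counter-clockwise seen from above. 0.34 is 100 mm at the free edge. A spring in the hinge pulls it shut: about 3 N at the knob when shut, 5 N at 0.34
- barrel (a joint): lift of the sagging barrel (which carries the bolt) in rad; 0 hanging down, at most 0.115. It turns on its rear screw, which lies 148 mm behind the knob while the bolt is home, 90 mm from the hinge line along the gate and 222 mm above the table. Weight to lift at the knob: about 3 N
- bolt (a joint): how far the bolt is drawn back, in m: about 0 home in the keeper, at most 0.055; it slides along the gate from the keeper towards the hinge, stiffly (about 2 N). The button nose (24 mm across, on a 10 mm rod) is out of the keeper from about 0.030 on. The knob must rise at least 5 mm for the nose to pass over the lip; 8 to 12 mm is comfortable, more meets the barrel's upper stop
- knob: red cylindrical knob of the bolt, 18 mm in diameter and 30 mm long, its axis square to the gate; origin at its centre, 48 mm out from the gate's face and about 213 mm above the table when hanging; a thin 8 mm neck joins it to the rod. Its axes are those of the cage (but for the sag of 3 degrees): the rod runs along its y
- keeper: steel keeper on the cage's post beyond the gate's free edge: an open-topped saddle 48 mm high with a front cheek and, on the side towards the gate, an edge bent up 8 mm as a lip. Its origin is that of the cage; the fixed cage carries it
- keeper_lip (a point): middle of the top edge of the keeper's bent lip, 203 mm above the table
- car_mid (a point): bystander: painted toy car, 110 x 64 x 54 mm; point at its centre, 27 mm above the table
- cone_mid (a point): bystander: stacking cone of painted rings, 72 mm across, 88 mm high; point at its centre, 44 mm above the table
- jar_mid (a point): bystander: lidded paint jar, 60 mm across, 85 mm high; point at its centre, 43 mm above the table

How it is judged:
By the outcome, as a careful person would: the job done as asked, in the order asked, and still so for the second after the job is handed in, while the arm keeps its last pose, push and grip.
It also fails if it takes over 40 s, if anything falls off the work surface, if the arm or the gripper's body presses on something with over 40 N, if the wrist force passes 120 N, or if a joint passes its speed limit or range.

## Robot

A 6-joint arm with a two-finger parallel gripper is mounted at the origin on the work surface. World frame = base frame: x ahead of the robot, y to its left, z up, the work surface at z = 0. Lengths are in m, angles in rad, forces in N, time in s.
With the tool pointing down it reaches from about 0.25 to 0.775 m from the base axis. Payload 8.9 kg.
Tool frame: the origin (TCP) lies between the finger pads; the fingertips stand 8 mm ahead of it and the grasp point (between the pads) lies 11 mm behind it; z points along the fingers, y is the line along which they close (so a half turn about z gives the same grasp; the last joint's range is limited). The gripper opens to 85 mm and grips with 20 to 120 N. Pads are 22 mm wide; open, the fingers measure 114 mm over their backs; the gripper's body (76 mm by 85 mm) begins 54 mm behind the grasp point. The pads swing forward as they close: fully open they stand 13 mm farther back than shut.
Start: joints at [-1.464, 0.291, -0.153, 1.127, 0, 1.431], TCP at [0.128, -0.509, 0.239] pointing down, gripper open.
Joint ranges: [-2.52, 2.52], [-0.91, 1.74], [-1.3, 1.37], [-1.96, 2.02], [-1.52, 1.47], [-3.14, 3.14]. Speed limits (rad/s): [2.22, 2.22, 2.79, 3.14, 3.14, 3.14].

## Interface

Orientations are given as a 3x3 rotation matrix whose columns are the frame's x, y, z axes.
In Python, from rig import env, imaging, workorder, models gives the robot as it stands.
- The arm moves only by the tool play_rows, never from a script. Its argument "increments" is a list of rows, each a list of 4 numbers: the shift along the world's x, y, z each as a share of 400 mm, from -1 to 1, then the turn about the world's z as a share of 30 degrees, from -1 to 1. A call has 1 to 20 rows; each row is the pose to reach, as a shift and turn from the pose commanded when the call began; what a row does not reach only later rows make up. A row lasts 1/10 s, in which the tool goes at most 50 mm and 8.59 degrees, less where a joint would pass 70% of its speed; a pose out of reach is approached as far as the arm can. A call with a number of a shift or a turn outside -1 to 1 is refused whole. A call with a gripper value outside its range is refused whole. "claw" is the opening, from 0 (shut) to 1 (fully open), set as the call begins (left out, the last holds). The fingers move at their own pace and stop on an object; "force" is the grip in N (left out, the last holds). Time passes only in rows, so rows that repeat a pose let the fingers close. It gives the time, the measured TCP pose, the force, the opening and the grip force at its end, in the units of the state.
- env.get_obs(): the state, without advancing time (a new reading comes with each control period).
- imaging.capture(name): name is "side" or "top"; returns (picture, depth): 420x560x3 uint8, red, green, blue; 420x560 float32, m along the optical axis (not along the pixel's ray), 0 where there is no reading.
- imaging.get_calibration(name): a dict with "fx", "fy", "cx", "cy" (pixels), "R" (3x3) and "t" (3): a world point X has camera coordinates R X + t. Camera axes: x right, y down, z forward; pixel columns grow to the right and rows downward; lengths in m; the calibration is good to about 2 mm. A picture is of the moment at which its call begins. get_calibration takes no time and is no camera call.
- workorder.job_done(): hands the job in; it is judged then, once.
Trained networks look in the newest picture that a camera, given by its name, has taken for a name from the list of things; names that differ only in an ending like _2 or _b are one class to them, and where a whole thing is asked for, a point or a joint stands for the part that bears it (a point fixed in the world has none). Each returns a list of dicts, best first, with "score" (0 to 1); they miss things now and then, are a little off and sometimes report something else, mostly with a low value. They report only what shows in the picture. A call takes as long as a camera call.
- models.look_for(thing, camera): "at" ([column, row] in pixels, amid what is visible of it).
- models.regions_of(thing, camera): "pixels" (420x560 bool, what is visible of it) and "at" ([column, row] in pixels, amid what is visible of it).
The state is a dict: "time_s": time; "q": joint angles; "joint_vel": joint speeds; "joint_efforts": joint torques, N m; "position": TCP position; "eef_rot": TCP orientation; "force": force on the tool from outside, world axes, zero at the start; "torque": the same for the moment, N m; "finger_gap": finger opening in m; "gripper_force": force on a finger pad.
Only numpy, scipy, OpenCV 4.12 (cv2) and the standard library are available. Lean on these libraries where they do the work, as an engineer would, in place of code of your own. Each camera call takes 0.05 s, during which the arm holds its last target. There are 200 camera calls.

## Working session

There is one attempt and no reset: what is moved stays moved. The work goes in short steps, Python scripts to look and compute and a tool call to move; the robot and the scene stay as the last step left them, time stands still between calls to the robot, and variables do not carry over. Pictures are saved under pics/ and viewed, at most 10 in all, crops included, and the job is handed in when it is done.

Besides the shell and the picture viewer there is one more tool, called after ">>>" as name([rows], argument=value, ...), one row to a line, values as JSON. play_rows: Moves the arm, as the interface text tells. Its arguments: {"type":"object","properties":{"increments":{"type":"array","items":{"type":"array","items":{"type":"number","minimum":-1,"maximum":1}}},"claw":{"type":"number"},"force":{"type":"number"}},"required":["increments"]}

```bash
mkdir -p pics; cat > h.py <<'E'
from rig import env, imaging, workorder, models
import numpy as np, cv2
def snap(cam,fn=None):
    p,d=imaging.capture(cam)
    if fn: cv2.imwrite('pics/'+fn,p[:,:,::-1])
    return p,d
def pts(cam,d,mask):
    c=imaging.get_calibration(cam); r,k=np.nonzero(mask&(d>0)); z=d[r,k]
    X=np.stack([(k-c['cx'])/c['fx']*z,(r-c['cy'])/c['fy']*z,z],1)
    return (X-c['t'])@c['R']
E
python3 - <<'E'
from h import *
np.set_printoptions(precision=4,suppress=True)
for cam in('side','top'):
    p,d=snap(cam,cam+'0.png')
    c=imaging.get_calibration(cam);print(cam,'cam pos',-c['R'].T@c['t'],c['R'][2],c['fx'])
    for n in('knob','cage','gate_edge','keeper','keeper_lip','car_mid','cone_mid','jar_mid'):
        for r in models.regions_of(n,cam)[:2]:
            P=pts(cam,d,r['pixels'])
            if len(P): print(n,round(r['score'],2),np.round(r['at']),len(P),np.median(P,0),P.min(0),P.max(0))
o=env.get_obs();print(o['position'],o['eef_rot'],o['time_s'],o['finger_gap'])
E
```

```text
side cam pos [ 0.8858 -0.1822  0.8306] [-0.4092  0.2867 -0.8662] 445.0182125777137
knob 0.62 [266. 165.] 210 [0.5114 0.0487 0.2192] [0.46   0.0319 0.1424] [0.5185 0.0947 0.2238]
cage 0.87 [372. 180.] 38619 [0.6089 0.2505 0.1582] [ 0.1779  0.0319 -0.0042] [0.788  0.5644 0.2537]
gate_edge 0.59 [317. 204.] 9160 [0.5993 0.1015 0.2179] [ 0.253   0.0319 -0.0004] [0.7457 0.2483 0.2532]
keeper 0.65 [245. 126.] 417 [0.4243 0.0595 0.216 ] [ 0.2197  0.0531 -0.0019] [0.4412 0.1786 0.2415]
keeper_lip 0.73 [246. 128.] 454 [0.4233 0.0598 0.2148] [ 0.2142  0.0531 -0.0026] [0.4412 0.18   0.2415]
keeper_lip 0.68 [372. 180.] 38932 [0.6079 0.2505 0.1568] [ 0.173   0.0319 -0.0049] [0.7877 0.5661 0.2537]
car_mid 0.98 [240. 310.] 1905 [ 0.6424 -0.1031  0.0324] [ 0.6011 -0.1544 -0.0027] [ 0.6692 -0.0438  0.0573]
cone_mid 0.55 [194. 268.] 1178 [ 0.5285 -0.1299  0.0443] [ 0.4541 -0.1633 -0.0022] [ 0.5495 -0.0919  0.0894]
jar_mid 0.94 [203. 192.] 1067 [ 0.3941 -0.0306  0.07  ] [ 0.3503 -0.0563 -0.002 ] [0.4093 0.0036 0.0883]
top cam pos [0.5444 0.0312 0.9196] [ 0.0373  0.0226 -0.999 ] 455.45439829691725
knob 0
[... 456 characters left out ...]
.1613 -0.0031] [ 0.6725 -0.0441  0.0595]
keeper_lip 0.95 [259. 316.] 374 [0.4133 0.065  0.1983] [ 0.363   0.0532 -0.0022] [0.4386 0.0908 0.2433]
car_mid 0.69 [345. 183.] 1559 [ 0.6307 -0.0946  0.0339] [ 0.599  -0.153  -0.0029] [ 0.6669 -0.0441  0.0595]
car_mid 0.18 [166. 206.] 44929 [0.5836 0.2494 0.1207] [ 0.3315  0.0311 -0.004 ] [0.8746 0.4588 0.2564]
cone_mid 0.6 [361. 244.] 1043 [ 0.5132 -0.1194  0.0573] [ 0.4735 -0.1654 -0.0024] [ 0.5476 -0.0936  0.0918]
jar_mid 0.63 [312. 317.] 1005 [ 0.3819 -0.024   0.0848] [ 0.3281 -0.0618 -0.0038] [0.4063 0.0042 0.0898]
[ 0.1277 -0.5092  0.2393] [[ 0.9699  0.2433 -0.    ]
 [ 0.2433 -0.9699  0.    ]
 [ 0.     -0.     -1.    ]] 0.9 0.08561190898137672
```

View pics/side0.png

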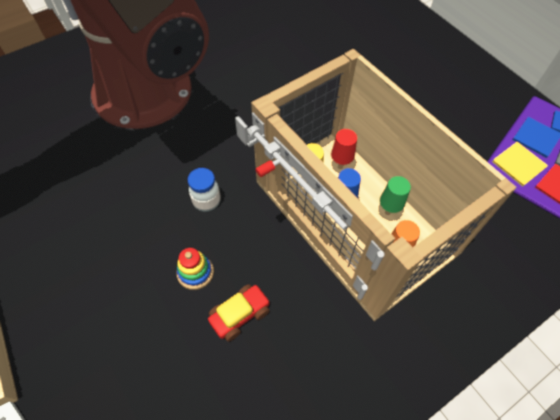

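View pics/top0.png

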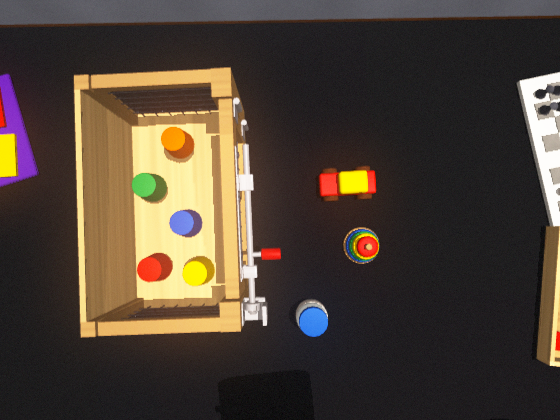

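```bash
python3 - <<'E'
from h import *
np.set_printoptions(precision=4,suppress=True)
for cam in('side','top'):
    p,d=snap(cam)
    hsv=cv2.cvtColor(p,cv2.COLOR_RGB2HSV)
    red=((hsv[...,0]<8)|(hsv[...,0]>172))&(hsv[...,1]>140)&(hsv[...,2]>70)
    for r in models.regions_of('knob',cam)[:1]:
        P=pts(cam,d,r['pixels']&red); P=P[P[:,2]>.2]
        print(cam,len(P),np.median(P,0),np.percentile(P,3,0),np.percentile(P,97,0))
        m=P[:,2]>np.percentile(P[:,2],60); q=P[m][:,:2]; u,s,v=np.linalg.svd(q-q.mean(0)); print(q.mean(0),v[0])
    # gate/cage top beam: points with z>.244
    P=pts(cam,d,np.ones(d.shape,bool)); P=P[(P[:,2]>.243)&(P[:,2]<.26)&(P[:,0]>.4)&(P[:,0]<.77)&(P[:,1]<.2)&(P[:,1]>.03)]
    # front edge line
    b=np.round(P[:,0]/.02).astype(int)
    f=np.array([[P[b==i][:,0].mean(),np.percentile(P[b==i][:,1],4),np.percentile(P[b==i][:,1],96)] for i in np.unique(b) if (b==i).sum()>8])
    print(f)
E
```

```text
side 189 [0.5123 0.0461 0.2197] [0.5027 0.0326 0.2103] [0.5172 0.0609 0.2227]
[0.5092 0.0467] [ 0.0509 -0.9987]
[[0.4051 0.0927 0.1955]
 [0.417  0.0931 0.194 ]
 [0.4386 0.0932 0.1205]
 [0.4601 0.0939 0.113 ]
 [0.4802 0.0946 0.1145]
 [0.5001 0.0952 0.114 ]
 [0.52   0.0958 0.1153]
 [0.5399 0.0965 0.1166]
 [0.5601 0.097  0.1159]
 [0.5802 0.0979 0.117 ]
 [0.5999 0.0985 0.1184]
 [0.6202 0.0993 0.1188]
 [0.6401 0.0999 0.1198]
 [0.6598 0.1006 0.1198]
 [0.68   0.1013 0.1207]
 [0.6999 0.102  0.1216]
 [0.7201 0.1025 0.122 ]
 [0.7404 0.1033 0.1305]
 [0.7624 0.1043 0.1928]]
top 209 [0.5066 0.0465 0.2215] [0.4986 0.0327 0.2171] [0.514  0.0617 0.2244]
[0.5069 0.0474] [0.0122 0.9999]
[[0.4051 0.0948 0.1951]
 [0.4172 0.0931 0.1894]
 [0.4387 0.0931 0.1209]
 [0.4597 0.0936 0.1134]
 [0.4797 0.0945 0.1134]
 [0.5003 0.0956 0.1148]
 [0.5201 0.0958 0.1148]
 [0.5399 0.0968 0.1161]
 [0.5598 0.0972 0.1161]
 [0.5797 0.0982 0.1176]
 [0.6    0.0985 0.1175]
 [0.62   0.0997 0.1188]
 [0.64   0.1    0.1189]
 [0.6601 0.101  0.1203]
 [0.6799 0.1013 0.1203]
 [0.7    0.1025 0.1216]
 [0.7201 0.1027 0.1217]
 [0.7411 0.1038 0.1319]
 [0.7627 0.1053 0.1959]]
```

The side picture shows the red knob at about (266,168) and the keeper at (246,128). In the top picture the knob is at (270,254) and the keeper at (257,312). The jar (312,317), cone (361,245) and car (347,183) all stand clear of the knob. The gate runs along world x with a slope of about 0.034, the hinge is near (0.746, 0.104), and the knob is at about (0.508, 0.047, 0.213).

>>> play_rows([
  [0.05,0.07,0.1,0.1],
  [0.1,0.15,0.2,0.2],
  [0.16,0.24,0.23,0.3],
  [0.22,0.33,0.23,0.4],
  [0.28,0.42,0.23,0.5],
  [0.34,0.5,0.23,0.6],
  [0.4,0.59,0.23,0.7],
  [0.46,0.67,0.23,0.8],
  [0.52,0.76,0.23,0.9],
  [0.58,0.85,0.23,1],
  [0.62,0.92,0.23,1],
  [0.62,0.92,0.23,1],
  [0.62,0.92,0.23,1],
], claw=0.55, force=60)

```text
time_s: 2.4
position: [0.3759, -0.1407, 0.3313]
eef_rot: [[0.717, 0.697, -0.0], [0.697, -0.717, -0.0], [-0.0, 0.0, -1.0]]
force: [-0.1, -0.1, -0.5]
finger_gap: 0.0473
gripper_force: 0.0
```

>>> play_rows([
  [0.05,0.07,0,0.2],
  [0.12,0.16,0,0.4],
  [0.2,0.28,0,0.6],
  [0.27,0.38,0,0.8],
  [0.33,0.467,0,1],
  [0.33,0.467,0,1],
  [0.33,0.467,0,1],
])

```text
time_s: 3.1
position: [0.5079, 0.0452, 0.3308]
eef_rot: [[0.274, 0.962, -0.001], [0.962, -0.274, -0.0], [-0.001, -0.001, -1.0]]
force: [0.1, -0.0, 0.5]
finger_gap: 0.0469
gripper_force: 0.0
```

>>> play_rows([
  [0,0,-0.03,0.2],
  [0,0,-0.06,0.4],
  [0,0,-0.1,0.59],
  [0,0,-0.13,0.59],
  [0,0,-0.13,0.59],
  [0,0,-0.13,0.59],
])

```text
time_s: 3.7
position: [0.5076, 0.0447, 0.2797]
eef_rot: [[-0.027, 1.0, 0.0], [1.0, 0.027, -0.0], [-0.0, 0.0, -1.0]]
force: [0.5, -1.0, -0.4]
finger_gap: 0.0472
gripper_force: 0.0
```

```bash
python3 - <<'E'
from h import *
np.set_printoptions(precision=4,suppress=True)
o=env.get_obs();print(o['time_s'],o['position'],o['eef_rot'],o['finger_gap'],o['q'])
p,d=snap('side','side1.png')
cv2.imwrite('pics/crop1.png',cv2.resize(p[60:260,160:400,::-1],None,fx=3,fy=3)[:600,:800])
r=models.regions_of('knob','side')
for a in r[:1]:
    hsv=cv2.cvtColor(p,cv2.COLOR_RGB2HSV); red=((hsv[...,0]<8)|(hsv[...,0]>172))&(hsv[...,1]>140)
    P=pts('side',d,a['pixels']&red);print(a['score'],a['at'],len(P),np.percentile(P,[3,50,97],axis=0))
E
```

```text
3.7 [0.5076 0.0447 0.2797] [[-0.0274  0.9996  0.0001]
 [ 0.9996  0.0274 -0.0001]
 [-0.0001  0.0001 -1.    ]] 0.0472025678812725 [-0.0556  0.2418 -0.1129  1.2161 -0.0001  1.4878]
0.68 [266.9, 167.0] 178 [[0.5027 0.0327 0.2096]
 [0.5125 0.0447 0.2197]
 [0.5175 0.0603 0.223 ]]
```

View pics/crop1.png

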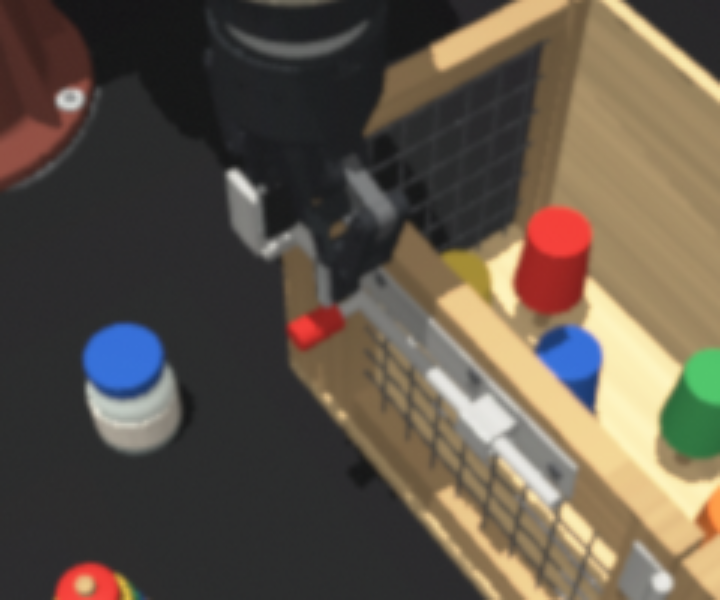

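The crop shows the open fingers straddling the knob's line from above, with the knob at crop (315,328). They are clear of the gate rail. Next I descend.

>>> play_rows([
  [0,0.003,-0.05,0],
  [0,0.003,-0.1,0],
  [0,0.003,-0.14,0],
  [0,0.003,-0.17,0],
  [0,0.003,-0.193,0],
  [0,0.003,-0.193,0],
  [0,0.003,-0.193,0],
])

```text
time_s: 4.5
position: [0.5081, 0.0468, 0.2026]
eef_rot: [[-0.031, 1.0, 0.001], [1.0, 0.031, -0.0], [-0.0, 0.001, -1.0]]
force: [0.0, 0.5, 0.6]
finger_gap: 0.0472
gripper_force: 0.0
```

>>> play_rows([
  [0,0,0,0],
  [0,0,0,0],
  [0,0,0,0],
  [0,0,0,0],
  [0,0,0,0],
  [0,0,0,0],
  [0,0,0,0],
  [0,0,0,0],
], claw=0, force=40)

```text
time_s: 5.3
position: [0.5081, 0.0468, 0.2027]
eef_rot: [[-0.031, 1.0, 0.001], [1.0, 0.031, -0.0], [-0.0, 0.001, -1.0]]
force: [-0.5, -0.2, 6.3]
finger_gap: 0.0171
gripper_force: 39.1
```

>>> play_rows([
  [0,0,0.006,0],
  [0,0,0.012,0],
  [0,0,0.018,0],
  [0,0,0.025,0],
  [0,0,0.025,0],
  [0,0,0.025,0],
  [0,0,0.025,0],
], force=60)

```text
time_s: 6.0
position: [0.5077, 0.0468, 0.2122]
eef_rot: [[-0.031, 1.0, 0.0], [1.0, 0.031, -0.0], [-0.0, 0.0, -1.0]]
force: [-1.2, 0.1, -2.5]
finger_gap: 0.0159
gripper_force: 58.6
```

```bash
python3 - <<'E'
from h import *
np.set_printoptions(precision=4,suppress=True)
p,d=snap('side','side2.png')
cv2.imwrite('pics/crop2.png',cv2.resize(p[80:260,200:400,::-1],None,fx=3,fy=3))
o=env.get_obs();print(o['time_s'],o['position'],o['force'],o['torque'],o['finger_gap'])
E
```

```text
6.05 [0.5077 0.0468 0.2122] [-1.3186  0.1668 -2.0224] [-0.0532  0.1694  0.0756] 0.016199039960811734
```

View pics/crop2.png

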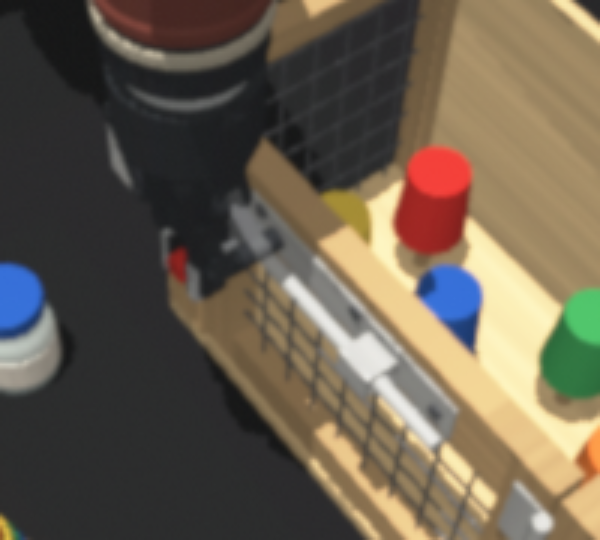

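The crop shows the knob held between the fingers at about (178,265). The wrist carries about 2–2.5 N, so the barrel is lifted and clear of its stops. I'll raise it about 1 mm more and start drawing back.

>>> play_rows([
  [0,0,0.003,0],
  [0.008,0,0.003,0],
  [0.016,0.0005,0.003,0],
  [0.024,0.001,0.003,0],
  [0.03,0.001,0.003,0],
  [0.03,0.001,0.003,0],
])

```text
time_s: 6.65
position: [0.5204, 0.0472, 0.2132]
eef_rot: [[-0.031, 1.0, 0.001], [1.0, 0.031, 0.0], [0.0, 0.001, -1.0]]
force: [1.0, -0.6, -3.2]
finger_gap: 0.0161
gripper_force: 58.6
```

>>> play_rows([
  [0.01,0,0,0],
  [0.02,0.0005,0,0],
  [0.03,0.001,0,0],
  [0.04,0.0015,0,0],
  [0.05,0.002,0,0],
  [0.06,0.002,0,0],
  [0.07,0.0025,0,0],
  [0.08,0.003,0,0],
  [0.08,0.003,0,0],
  [0.08,0.003,0,0],
])

```text
time_s: 7.65
position: [0.5524, 0.0484, 0.2134]
eef_rot: [[-0.031, 1.0, 0.001], [1.0, 0.031, 0.0], [-0.0, 0.001, -1.0]]
force: [1.9, 0.4, -4.8]
finger_gap: 0.0163
gripper_force: 58.6
```

```bash
python3 - <<'E'
from h import *
np.set_printoptions(precision=4,suppress=True)
p,d=snap('side'); p2,_=snap('top')
a=cv2.resize(p[80:230,200:330,::-1],None,fx=3,fy=3); b=cv2.resize(p2[200:350,200:330,::-1],None,fx=3,fy=3)
cv2.imwrite('pics/crop3.png',np.hstack([a,b]))
o=env.get_obs();print(o['time_s'],o['position'],o['force'],o['torque'],o['finger_gap'])
E
```

```text
7.75 [0.5521 0.0484 0.2134] [ 1.596   0.0618 -5.253 ] [-0.0513 -0.216   0.0327] 0.016000905339972858
```

View pics/crop3.png

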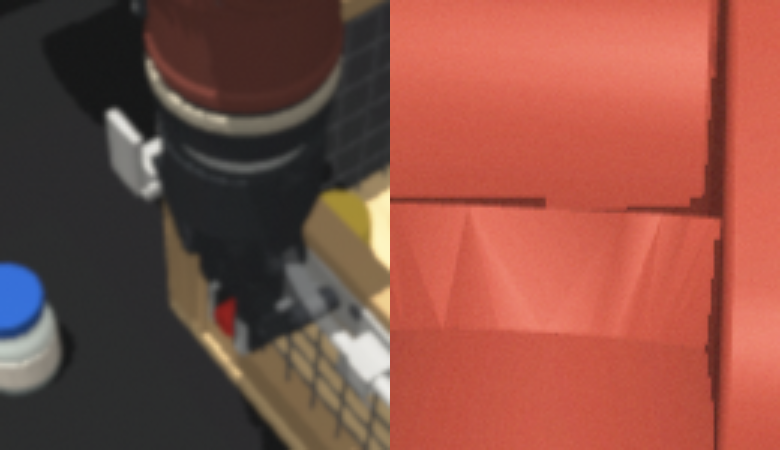

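Left half: the knob is in the fingers at (228,318), drawn back about 44 mm, and the keeper at (130,145) is empty. The top view is blocked by the arm. Now I ease the gate open along its arc.

>>> play_rows([
  [0.0037,-0.012,0,0.048],
  [0.0075,-0.0238,0,0.0955],
  [0.0117,-0.0355,0,0.143],
  [0.0161,-0.0472,0,0.191],
  [0.021,-0.0587,0,0.239],
  [0.0259,-0.0702,0,0.2865],
  [0.0259,-0.0702,0,0.2865],
])

```text
time_s: 8.45
position: [0.5623, 0.0207, 0.2134]
eef_rot: [[-0.181, 0.984, 0.0], [0.984, 0.181, 0.001], [0.001, 0.001, -1.0]]
force: [0.3, 3.8, -4.1]
finger_gap: 0.0161
gripper_force: 58.7
```

```bash
cat > g.py <<'E'
from h import *
np.set_printoptions(precision=4,suppress=True)
p,d=snap('side')
o=env.get_obs();print(o['time_s'],o['position'],o['force'],o['torque'],o['finger_gap'])
P=pts('side',d,np.ones(d.shape,bool)); P=P[(P[:,2]>.243)&(P[:,2]<.256)&(P[:,0]>.58)&(P[:,0]<.72)&(P[:,1]<.2)&(P[:,1]>-.06)]
b=np.round(P[:,0]/.02).astype(int)
f=np.array([[P[b==i][:,0].mean(),np.percentile(P[b==i][:,1],8)] for i in np.unique(b) if (b==i).sum()>8])
s=np.polyfit(f[:,0],f[:,1],1); print(f,s,'theta',np.arctan(s[0])-.034)
cv2.imwrite('pics/g%d.png'%(o['time_s']*100),cv2.resize(p[60:260,160:400,::-1],None,fx=3,fy=3))
E
python3 g.py
```

```text
8.5 [0.5621 0.0208 0.2134] [ 0.541   4.2086 -2.6032] [ 0.8906 -0.1092  0.0047] 0.016342865919735616
[[0.5851 0.0115]
 [0.5999 0.0763]
 [0.6199 0.0809]
 [0.64   0.0848]
 [0.6601 0.0885]
 [0.6801 0.0923]
 [0.7001 0.0957]
 [0.7148 0.0983]] [ 0.4523 -0.2155] theta 0.3907723980610224
```

>>> play_rows([
  [0.0053,-0.0113,0,0.048],
  [0.011,-0.0224,0,0.0955],
  [0.017,-0.0334,0,0.143],
  [0.023,-0.0442,0,0.191],
  [0.0294,-0.055,0,0.239],
  [0.0361,-0.0655,0,0.2865],
  [0.0417,-0.0738,0,0.325],
  [0.0474,-0.082,0,0.3625],
  [0.0474,-0.082,0,0.3625],
  [0.0474,-0.082,0,0.3625],
  [0.0474,-0.082,0,0.3625],
])

```text
time_s: 9.6
position: [0.5807, -0.0116, 0.2133]
eef_rot: [[-0.362, 0.932, -0.0], [0.932, 0.362, 0.001], [0.001, -0.0, -1.0]]
force: [-0.1, 5.3, -3.6]
finger_gap: 0.0157
gripper_force: 58.7
```

```bash
sed -i 's/>.58)/>.61)/' g.py; python3 g.py; ls pics; python3 -c "
from h import *
P,d=snap('side')
for n in('car_mid','cone_mid','jar_mid'):
    for r in models.regions_of(n,'side')[:1]: print(n,r['score'],np.median(pts('side',d,r['pixels']),0))"
```

```text
9.65 [ 0.5806 -0.0116  0.2133] [-0.4968  5.6783 -4.0464] [ 0.929   0.0692 -0.0014] 0.01621764867848258
[[0.6198 0.0536]
 [0.64   0.0629]
 [0.6599 0.0707]
 [0.68   0.0783]
 [0.7001 0.0865]
 [0.7152 0.0929]] [ 0.4061 -0.1976] theta 0.3517624134112015
crop1.png
crop2.png
crop3.png
g850.png
g965.png
side0.png
side1.png
side2.png
top0.png
car_mid 0.68 [ 0.64138956 -0.10463092  0.03273631]
cone_mid 0.7 [ 0.5283401  -0.13021997  0.04403459]
jar_mid 0.91 [ 0.39380536 -0.03031895  0.06661398]
```

View pics/g965.png

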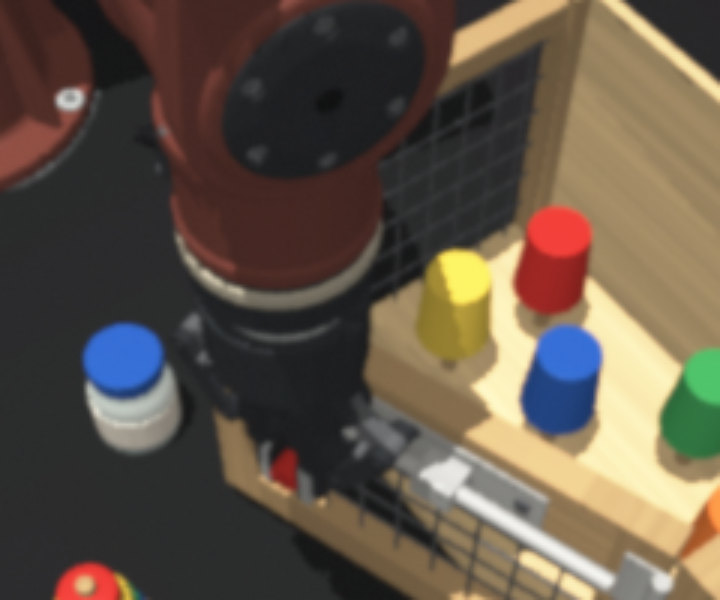

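The gate stands open at about 0.345 rad (about 100 mm at its free edge). The knob is still in the fingers at crop (285,468), and the bystanders haven't moved. I'll let it settle briefly, then hand in.

>>> play_rows([
  [0,0,0,0],
  [0,0,0,0],
  [0,0,0,0],
  [0,0,0,0],
  [0,0,0,0],
])

```text
time_s: 10.35
position: [0.5807, -0.0116, 0.2133]
eef_rot: [[-0.362, 0.932, -0.0], [0.932, 0.362, 0.001], [0.001, -0.0, -1.0]]
force: [-1.3, 4.7, -3.0]
finger_gap: 0.0162
gripper_force: 58.7
```

```bash
python3 -c "
from h import *
print(env.get_obs()['position'],workorder.job_done())"
```

```text
the job is handed in; nothing more can be done
[ 0.58065302 -0.01161978  0.21330803] None
```

I handed the job in at about 10 s: the bolt was lifted and drawn back about 44 mm, and the gate is held steady about 10 cm ajar by the knob, with the car, cone and jar undisturbed; no verdict came back.

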